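# Shim a phone in its pressing jig and hold it down flush

## Robot

A 6-joint arm with a two-finger parallel gripper is mounted at the origin on a cart in front of the work surface, level with it; the furniture and walls round the work are solid. World frame = base frame: x ahead of the robot, y to its left, z up, the work surface at z = 0. Lengths are in m, angles in rad, forces in N, time in s.
With the tool pointing down it reaches from about 0.225 to 0.875 m from the base axis. Payload 3.4 kg.
Tool frame: the origin (TCP) lies at the very end of the fingers, on their centre line; the grasp point (between the pads) lies 19 mm behind it; z points along the fingers, y is the line along which they close (so a half turn about z gives the same grasp; the last joint's range is limited). The gripper opens to 85 mm and grips with 20 to 120 N. Pads are 22 mm wide; open, the fingers measure 114 mm over their backs; the gripper's body (76 mm by 85 mm) begins 54 mm behind the grasp point. The pads swing forward as they close: fully open they stand 13 mm farther back than shut.
Start: joints at [0.981, 0.276, 1.505, -0, 1.361, -0.121], TCP at [0.26, 0.513, 0.231] pointing down, gripper open.
Joint ranges: [-2.89, 2.89], [-0.75, 2.08], [0.22, 2.7], [-1.18, 4.32], [0.11, 2.71], [-2.7, 2.7]. Speed limits (rad/s): [2.57, 2.57, 3.14, 3.14, 3.14, 3.14].

## Interface

Orientations are given as a rotation vector (axis times angle).
In Python, from bench import telemetry, cams, order gives the robot as it stands.
- The arm moves only by the tool carry_out, never from a script. Its argument "commands" is a list that holds one entry, the list of rows, each a list of 7 numbers: the shift along the tool's x, y, z as a fraction of full scale, then the turn, a rotation vector about the tool's x, y, z as a fraction of full scale, then the finger opening in mm, from 0 to 85.4. In form: [[[x, y, z, ax, ay, az, gripper], ...]]. A call has 1 to 20 rows; each row shifts and turns the commanded pose from where the row before left it, along the tool's axes as they then stand; what a row does not reach is not made up. Full scale, the value 1, is 0.075 m for a shift and 360 degrees for a turn. A row lasts 1/8 s, in which the tool goes at most 62.5 mm and 10.7 degrees, less where a joint would pass 70% of its speed; a pose out of reach is approached as far as the arm can. A call with a number of a shift or a turn outside -1 to 1 is refused whole. A call with a gripper value outside its range is refused whole. The fingers move at their own pace and stop on an object; "squeeze" is the grip in N (left out, the last holds). Time passes only in rows, so rows that do not move let the fingers close. It gives the time, the measured TCP pose, the force, the opening and the grip force at its end, in the units of the state.
- telemetry.get_state(): the state, without advancing time (a new reading comes with each control period).
- cams.read_camera(name): name is "side" or "top" or "wrist"; returns a dict with "image" (480x640x3 uint8, blue, green, red), "mtx" (3x3 intrinsics, pixels), "D" ([k1, k2, p1, p2, k3] as OpenCV has them; the pictures are not rectified), "extrinsics" (4x4, takes a point from world to camera coordinates). Camera axes: x right, y up, looking along -z (the intrinsics and any distortion apply to the point x, -y, -z); pixel columns grow to the right and rows downward; lengths in m; the calibration is good to about 2 mm. A picture is of the moment at which its call begins. There is no depth.
- order.hand_in(): hands the job in; it is judged then, once.
The state is a dict: "time_s": time; "qpos": joint angles; "joint_vel": joint speeds; "joint_torque": joint torques, N m; "tool_pos": TCP position; "ee_rot": TCP orientation; "wrist_force": force on the tool from outside, world axes, zero at the start; "ft_torque": the same for the moment, N m; "width": opening from 0.0 (shut) to 1.0 (fully open); "finger_force": force on a finger pad.
Only numpy, scipy, OpenCV 4.12 (cv2) and the standard library are available. Lean on these libraries where they do the work, as an engineer would, in place of code of your own. Each camera call takes 0.05 s, during which the arm holds its last target. There are 200 camera calls.

## Task

The phone in the pressing jig has a gap along each of its long sides: stand the orange spacer upright in the one gap that is wide enough for it, all the way down on the jig's base plate and between the phone and the rail, and let go of it while the phone is still up on its springs. Then press the phone straight down with the fingers until its face is flush with the tops of the rails, and finish while still holding it pressed down there; the spacer stays in its gap, and the marker, the screw dish and the blue parts box are left where they are.

Things in the scene. Friction and masses are not known exactly. Their poses are not given: they have to be found in the camera images.
- jig: fixed pressing jig: dark steel base plate 170 x 170 mm, 12 mm thick, origin at the centre of its underside on the bench, z up. The phone lies over its middle, long side along the jig's x. Two aluminium rails lie on the plate along x, one on each side (+y and -y), their centre lines 63.5 mm from the jig's centre. The top of the plate, on which the spacer must stand, is 12 mm above the origin; the rail tops are 36 mm above it
- rail_thin: thin aluminium rail fixed on the jig, 120 mm long (x) x 14 mm wide (y) x 24 mm high, origin at the centre of its underside. It lies on the jig's +y or -y side. The gap between it and the phone is 22 mm wide and 120 mm long: wide enough for the spacer (centre line of the gap 45.5 mm from the jig's centre)
- rail_thick: thick aluminium rail fixed on the jig on the other side, 120 x 38 x 24 mm, origin at the centre of its underside. The gap between it and the phone is only 10 mm wide: too narrow for the spacer
- handset: black phone, 142 (x) x 69 (y) x 8 mm, held face up on the jig's grey sprung bed; origin at the centre of its underside. It can only move straight up and down with the bed
- phone_top (a point): centre of the phone's face, where to press. With the bed up it is 8 mm above the rail tops (44 mm above the jig's origin), pressed fully down it is level with them (36 mm)
- bed (a joint): downward travel of the sprung bed with the phone, m: 0 = up (start), 0.008 = fully down on its stops, phone flush with the rails. The spring returns it when let go; it starts to move at about 4 N and needs about 12 N to stay fully down
- spacer_center (a point): centre (half-way up) of the loose orange plastic spacer with black grip ribs, a slab 36 mm long (its x) x 16 mm thick (its y) x 70 mm high, 60 g, standing upright on the bench; its lowest 8 mm is tapered to 34 x 13 mm. Grip it across its thickness near the top; standing on the jig plate its top is 38 mm above the face of the raised phone
- marker: loose grey marker pen, 131 mm long, lying on the bench; leave alone
- dish: loose small round metal dish with screws, 67 mm wide, 14 mm high; leave alone
- bits_box: loose blue open parts box, 40 x 60 x 26 mm; leave alone
There are look-alikes about, which are no part of the job. Several things look just like the part that bears spacer_center: the one meant starts farthest from the robot's base.

How it is judged:
By the outcome, as a careful person would: the job done as asked, in the order asked, and still so for the second after the job is handed in, while the arm keeps its last pose, push and grip.
It also fails if it takes over 48 s, if anything falls off the work surface, if the arm or the gripper's body presses on something with over 40 N, if the wrist force passes 120 N, or if a joint passes its speed limit or range.

## Working session

There is one attempt and no reset: what is moved stays moved. The work goes in short steps, Python scripts to look and compute and a tool call to move; the robot and the scene stay as the last step left them, time stands still between calls to the robot, and variables do not carry over. Pictures are saved under pics/ and viewed, at most 10 in all, crops included, and the job is handed in when it is done.

Besides the shell and the picture viewer there is one more tool, called after ">>>" as name(argument=value, ...) on one line, values as JSON. carry_out: Moves the arm, as the interface text tells. Its arguments: {"type":"object","properties":{"commands":{"type":"array"},"squeeze":{"type":"number"}},"required":["commands"]}

```bash
mkdir -p pics; cat > h.py <<'E'
import numpy as np, cv2
from bench import telemetry, cams, order
from scipy.spatial.transform import Rotation as R
def snap(n,f=None):
    c=cams.read_camera(n)
    if f: cv2.imwrite('pics/'+f,c['image'])
    return c
def ray(c,uv):
    p=cv2.undistortPoints(np.array([[uv]],float),np.array(c['mtx']),np.array(c['D']))[0,0]
    E=np.array(c['extrinsics']); Rm=E[:3,:3]; o=-Rm.T@E[:3,3]
    return o,Rm.T@np.array([p[0],-p[1],-1.])
def plane(c,uv,z):
    o,d=ray(c,uv); return o+d*(z-o[2])/d[2]
def proj(c,P):
    E=np.array(c['extrinsics']); q=E[:3,:3]@np.array(P,float)+E[:3,3]; q=q*[1,-1,-1]
    return cv2.projectPoints(q.reshape(1,3),np.zeros(3),np.zeros(3),np.array(c['mtx']),np.array(c['D']))[0][0,0]
E
python3 - <<'E'
from h import *
for n in ('side','top','wrist'):
    c=snap(n,n+'0.png'); o,d=ray(c,(320,240)); print(n,o.round(3),d.round(2))
s=telemetry.get_state(); print(s)
E
```

```text
side [0.929 0.497 0.938] [-0.35 -0.52 -0.78]
top [ 0.402 -0.089  1.196] [ 0.13 -0.03 -0.99]
wrist [0.188 0.548 0.374] [ 0.28 -0.15 -0.95]
{'time_s': 0.15, 'qpos': array([ 9.81004761e-01,  2.76459432e-01,  1.50583409e+00,  4.36742282e-05,
        1.36069663e+00, -1.21068947e-01]), 'joint_vel': array([-0.00036938, -0.00331271, -0.00336492, -0.00037931,  0.00084547,
       -0.00087961]), 'joint_torque': array([ 1.50616666e-03, -4.17146838e+01, -2.46031469e+01, -5.48934611e-05,
        7.60377094e-03, -2.89896853e-06]), 'tool_pos': array([0.25956434, 0.51264739, 0.23063617]), 'ee_rot': array([-7.29437883e-01, -3.05519454e+00,  2.03429971e-03]), 'wrist_force': array([0.29577827, 0.20790598, 0.34023072]), 'ft_torque': array([0.03149013, 0.01826525, 0.00436411]), 'finger_force': 0.0, 'width': 0.9979618352515753}
```

View pics/top0.png

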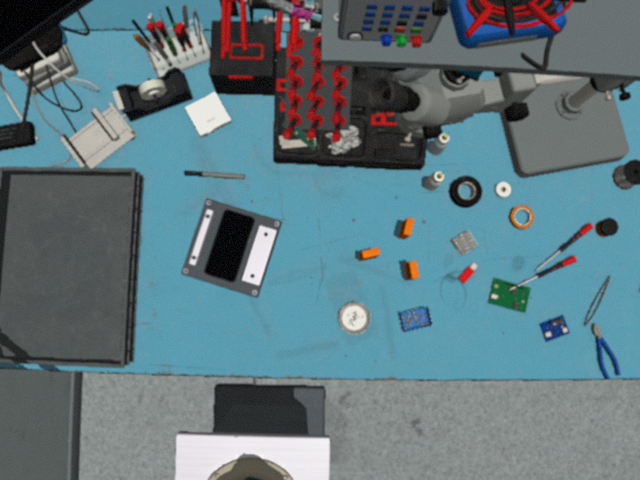

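View pics/side0.png

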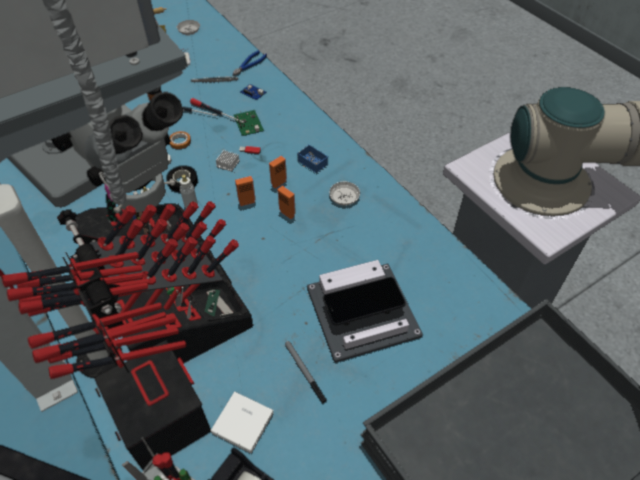

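Top view: the jig is at about (232,247) with the thin rail on its left (200,237), and three orange spacers stand at about (407,228), (369,253) and (411,270). Side view: the spacers are at (245,192), (277,171) and (287,204), and the thin rail is at (376,333).

```bash
cat > m.py <<'E'
from h import *
def blobs(c,kind,lo=40):
    im=c['image']; h=cv2.cvtColor(im,cv2.COLOR_BGR2HSV)
    if kind=='o': m=cv2.inRange(h,(6,170,90),(16,255,255))
    if kind=='w': m=cv2.inRange(h,(0,0,190),(180,50,255))
    n,l,st,ce=cv2.connectedComponentsWithStats(m)
    return [(cv2.minAreaRect(np.argwhere(l==i)[:,::-1].astype(np.float32)),st[i,4]) for i in range(1,n) if st[i,4]>lo]
E
python3 - <<'E'
from m import *
for n in('top','side'):
    c=snap(n)
    for r,a in blobs(c,'o'):
        print(n,'o',np.round(r[0]),np.round(r[1],1),a)
        for p in cv2.boxPoints(r): print('   ',plane(c,p,.07)[:2].round(3),plane(c,p,0)[:2].round(3))
    for r,a in blobs(c,'w',150):
        P=plane(c,r[0],.036)
        if .2<P[0]<.6 and abs(P[1])<.35: 
            b=[plane(c,p,.036)[:2] for p in cv2.boxPoints(r)]
            print(n,'w',P.round(4),np.round(r[0]),a,np.round(b,3).tolist())
c=snap('top');im=c['image'];cv2.imwrite('pics/c.png',cv2.resize(im[190:320,340:470],None,fx=4.5,fy=4.5,interpolation=2))
E
```

```text
top o [519. 219.] [22.  14.7] 76
    [ 0.609 -0.508] [ 0.621 -0.534]
    [ 0.63  -0.531] [ 0.644 -0.559]
    [ 0.597 -0.562] [ 0.609 -0.592]
    [ 0.576 -0.539] [ 0.587 -0.567]
top o [407. 228.] [ 7.6 19.7] 138
    [ 0.56  -0.289] [ 0.57  -0.301]
    [ 0.599 -0.3  ] [ 0.611 -0.313]
    [ 0.595 -0.315] [ 0.607 -0.329]
    [ 0.556 -0.304] [ 0.566 -0.317]
top o [370. 253.] [ 8.  17.9] 135
    [ 0.528 -0.207] [ 0.536 -0.214]
    [ 0.538 -0.242] [ 0.546 -0.251]
    [ 0.522 -0.246] [ 0.53  -0.255]
    [ 0.513 -0.211] [ 0.52  -0.218]
top o [413. 270.] [16.1  7.8] 122
    [ 0.508 -0.303] [ 0.515 -0.316]
    [ 0.511 -0.319] [ 0.518 -0.333]
    [ 0.479 -0.323] [ 0.484 -0.338]
    [ 0.476 -0.308] [ 0.481 -0.321]
top w [0.556  0.1199 0.036 ] [201. 236.] 238 [[0.518, 0.137], [0.598, 0.114], [0.594, 0.103], [0.514, 0.126]]
top w [ 0.52   -0.0022  0.036 ] [259. 255.] 987 [[0.469, 0.032], [0.583, -0.002], [0.572, -0.037], [0.458, -0.003]]
top w [ 0.3973 -0.1981  0.036 ] [354. 317.] 448 [[0.421, -0.174], [0.422, -0.221], [0.373, -0.222], [0.373, -0.175]]
side o [277. 162.] [ 5.4 14.2] 77
    [ 0.515 -0.321] [ 0.482 -0.387]
    [ 0.481 -0.327] [ 0.445 -0.393]
    [ 0.484 -0.311] [ 0.448 -0.376]
    [ 0.517 -0.306] [ 0.484 -0.37 ]
side o [244. 181.] [ 5.1 14.8] 77
    [ 0.598 -0.316] [ 0.572 -0.382]
    [ 0.568 -0.309] [ 0.539 -0.374]
    [ 0.573 -0.295] [ 0.545 -0.359]
    [ 0.603 -0.302] [ 0.577 -0.367]
side o [285. 193.] [14.8  6.4] 91
    [ 0.542 -0.243] [ 0.511 -0.302]
    [ 0.528 -0.251] [ 0.495 -0.311]
    [ 0.521 -0.216] [ 0.488 -0.273]
    [ 0.535 -0.208] [ 0.503 -0.265]
side w [ 0.523  -0.0063  0.036 ] [351. 274.] 862 [[0.572, -0.039], [0.458, -0.006], [0.474, 0.026], [0.585, -0.007]]
side w [0.5579 0.1164 0.036 ] [376. 330.] 235 [[0.595, 0.1], [0.516, 0.123], [0.521, 0.133], [0.599, 0.11]]
```

View pics/c.png

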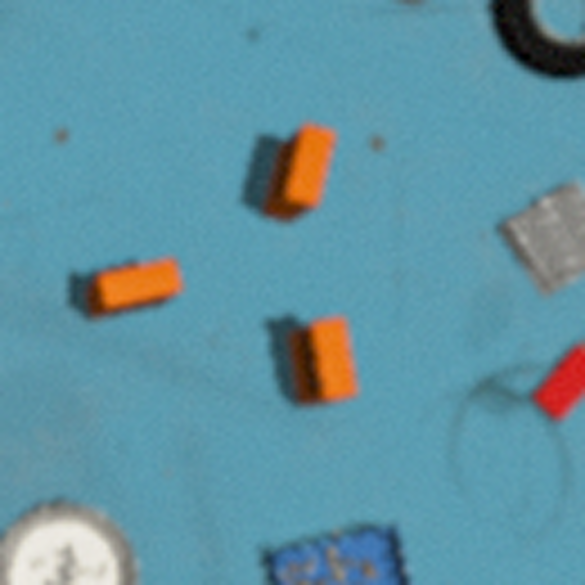

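>>> carry_out(commands=[[[0,0,0,0,0,-0.0178,85],[0,0,0,0,0,-0.0178,85],[-0.378,-0.53,0,0,0,0,85],[-0.378,-0.53,0,0,0,0,85],[-0.378,-0.53,0,0,0,0,85],[-0.378,-0.53,0,0,0,0,85],[-0.378,-0.53,0,0,0,0,85],[-0.378,-0.53,0,0,0,0,85],[-0.378,-0.53,0,0,0,0,85],[-0.378,-0.53,0,0,0,0,85],[-0.378,-0.53,0,0,0,0,85],[-0.378,-0.53,0,0,0,0,85],[-0.378,-0.53,0,0,0,0,85],[-0.378,-0.53,0,0,0,0,85],[-0.378,-0.53,0,0,0,0,85],[-0.378,-0.53,0,0,0,0,85],[-0.378,-0.53,0,0,0,0,85],[-0.378,-0.53,0,0,0,0,85],[-0.378,-0.53,0,0,0,0,85],[-0.378,-0.53,0,0,0,0,85]]])

```text
time_s: 2.8
tool_pos: [0.5817, -0.3065, 0.2311]
ee_rot: [0.384, 3.118, 0.001]
wrist_force: [0.9, 0.8, 0.5]
width: 1.0
finger_force: 0.0
```

```bash
cat >> m.py <<'E'
def tool():
    s=telemetry.get_state(); Rm=R.from_rotvec(s['ee_rot']).as_matrix()
    print('t',s['time_s'],'tcp',s['tool_pos'].round(4),'yaw_y',np.degrees(np.arctan2(Rm[1,1],Rm[0,1])).round(2),'z',Rm[:,2].round(3),'F',s['wrist_force'].round(1),'w',round(s['width'],3),'ff',round(s['finger_force'],1),'q',s['qpos'].round(2))
    return s['tool_pos'],Rm
def go(P):
    p,Rm=tool(); print('tool delta mm',(1000*Rm.T@(np.array(P)-p)).round(1))
E
python3 - <<'E'
from m import *
tool(); c=snap('wrist','w1.png')
for r,a in blobs(c,'o',200):
    print(np.round(r[0]),np.round(r[1]),a,plane(c,r[0],.07).round(4),[plane(c,p,.07)[:2].round(4).tolist() for p in cv2.boxPoints(r)])
E
```

```text
t 2.8 tcp [ 0.5817 -0.3065  0.2311] yaw_y 75.94 z [ 0.  0. -1.] F [0.9 0.8 0.5] w 1.0 ff 0.0 q [-0.59  0.4   1.32  0.    1.43 -1.92]
[279. 109.] [50. 26.] 1107 [ 0.496  -0.3184  0.07  ] [[0.4802, -0.3306], [0.4774, -0.3122], [0.512, -0.3059], [0.5152, -0.3249]]
[397. 123.] [27. 55.] 1254 [ 0.5267 -0.2359  0.07  ] [[0.5219, -0.2581], [0.5126, -0.2196], [0.5313, -0.2136], [0.5411, -0.2527]]
[320. 210.] [54. 19.] 1037 [ 0.5776 -0.3083  0.07  ] [[0.5549, -0.3102], [0.5585, -0.2959], [0.6013, -0.3064], [0.5975, -0.3213]]
[ 86. 294.] [44. 46.] 668 [ 0.6004 -0.5248  0.07  ] [[0.5762, -0.5361], [0.586, -0.4956], [0.6253, -0.5135], [0.6155, -0.5559]]
```

View pics/w1.png

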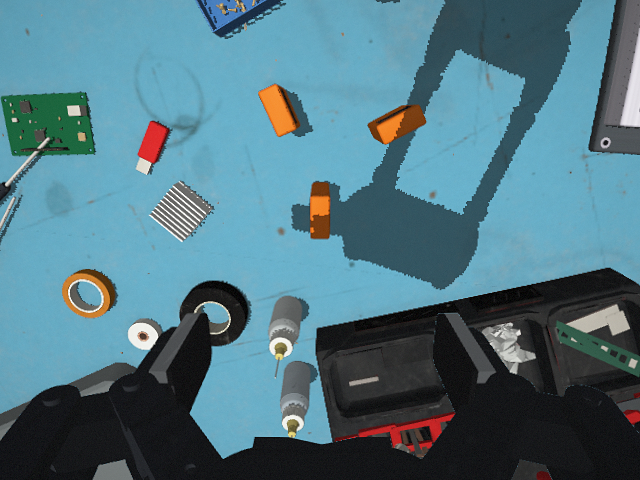

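The wrist view shows the target spacer at (320,210), between the open fingers and clear of the other two. I measured its centre as about (0.581, -0.308), which agrees with the other views, so I'll descend and grip.

>>> carry_out(commands=[[[0,-0.02,0.6,0,0,0,85],[0,0,0.6,0,0,0,85],[0,0,0.6,0,0,0,85],[0,0,0.5,0,0,0,85],[0,0,0.25,0,0,0,85],[0,0,0,0,0,0,10],[0,0,0,0,0,0,10],[0,0,0,0,0,0,10],[0,0,0,0,0,0,10],[0,0,0,0,0,0,10],[0,0,0,0,0,0,10],[0,0,0,0,0,0,10],[0,0,0,0,0,0,10]]], squeeze=40)

```text
time_s: 4.47
tool_pos: [0.5815, -0.3068, 0.0412]
ee_rot: [0.384, 3.116, -0.001]
wrist_force: [-0.2, -0.6, 6.4]
width: 0.182
finger_force: 46.1
```

```bash
python3 - <<'E'
from m import *
tool(); go((.5518,.1002,.20))
E
```

```text
t 4.475 tcp [ 0.5815 -0.3068  0.0412] yaw_y 75.95 z [ 0.002 -0.001 -1.   ] F [-0.2 -0.6  6.4] w 0.182 ff 46.1 q [-0.59  0.54  1.58  0.    1.02 -1.92]
t 4.475 tcp [ 0.5815 -0.3068  0.0412] yaw_y 75.95 z [ 0.002 -0.001 -1.   ] F [-0.2 -0.6  6.4] w 0.182 ff 46.1 q [-0.59  0.54  1.58  0.    1.02 -1.92]
tool delta mm [ 127.3  387.5 -159.3]
```

>>> carry_out(commands=[[[0,0,-0.3,0,0,0,10],[0,0,-0.6,0,0,0,10],[0,0,-0.6,0,0,0,10],[0,0,-0.6,0,0,0,10],[0.17,0.517,0,0,0,0,10],[0.17,0.517,0,0,0,0,10],[0.17,0.517,0,0,0,0,10],[0.17,0.517,0,0,0,0,10],[0.17,0.517,0,0,0,0,10],[0.17,0.517,0,0,0,0,10],[0.17,0.517,0,0,0,0,10],[0.17,0.517,0,0,0,0,10],[0.17,0.517,0,0,0,0,10],[0.17,0.517,0,0,0,0,10],[0,0,0,0,0,0.0065,10],[0,0,0,0,0,0,10]]])

```text
time_s: 6.48
tool_pos: [0.5507, 0.1012, 0.1971]
ee_rot: [-0.445, -3.109, 0.001]
wrist_force: [0.3, 0.5, -1.0]
width: 0.18
finger_force: 45.2
```

```bash
python3 - <<'E'
from m import *
tool(); c=snap('wrist','w2.png')
for r,a in blobs(c,'w',600): print('w',np.round(r[0]),np.round(r[1]),a,plane(c,r[0],.036).round(4),[plane(c,p,.036)[:2].round(4).tolist() for p in cv2.boxPoints(r)])
for r,a in blobs(c,'o',200): print('o',np.round(cv2.boxPoints(r)),a)
E
```

```text
t 6.475 tcp [0.5507 0.1012 0.1971] yaw_y 73.71 z [-0.001 -0.    -1.   ] F [ 0.3  0.5 -1. ] w 0.18 ff 45.2 q [ 0.06  0.28  1.59 -0.    1.27 -1.23]
w [183. 214.] [147.  48.] 6387 [ 0.5187 -0.0062  0.036 ] [[0.4599, -0.0079], [0.4676, 0.0287], [0.5838, -0.0048], [0.5764, -0.0463]]
w [594. 348.] [ 27. 104.] 2014 [0.7439 0.308  0.036 ] [[0.7606, 0.262], [0.7022, 0.3355], [0.7282, 0.3534], [0.7898, 0.2789]]
w [633. 358.] [36. 54.] 1139 [0.7683 0.3454 0.036 ] [[0.7652, 0.3134], [0.7338, 0.352], [0.7718, 0.3783], [0.8055, 0.3388]]
w [602. 398.] [73. 46.] 1532 [0.8073 0.3137 0.036 ] [[0.7898, 0.2704], [0.753, 0.2988], [0.8263, 0.3593], [0.8687, 0.3311]]
o [[298. 251.]
 [345. 251.]
 [345. 403.]
 [298. 403.]] 6451
```

View pics/w2.png

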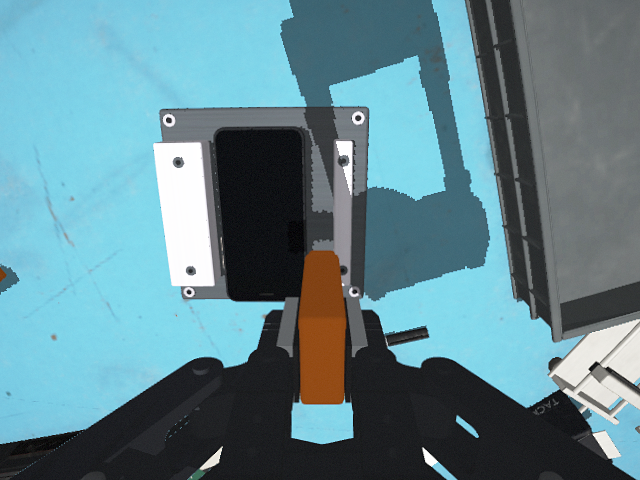

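The wrist view shows the phone's right edge at about u=304, the thin rail at u=334-353, and the held spacer hanging straight, its lower end at (306-338, 251).

```bash
python3 - <<'E'
from m import *
p,Rm=tool(); c=snap('wrist'); g=cv2.GaussianBlur(cv2.cvtColor(c['image'],6),(3,3),0).astype(int)
for v in (150,175,200,225):
    row=g[v]; d=np.diff(row); es=[(u,d[u]) for u in range(205,375) if abs(d[u])>12 and abs(d[u])==abs(d[u-2:u+3]).max()]
    print(v,[(u,int(k),round(1000*float((Rm.T@(plane(c,(u+.5,v),.036)-p))[1]),1),round(1000*float((Rm.T@(plane(c,(u+.5,v),.044)-p))[1]),1)) for u,k in es])
h=cv2.cvtColor(c['image'],40); m=cv2.inRange(h,(6,150,60),(18,255,255))
for v in (252,254,258,262,270,300):
    u=np.where(m[v,250:400])[0]+250; print(v,u.min(),u.max(),[round(1000*float((Rm.T@(plane(c,(x,v),.156)-p))[1]),1) for x in (u.min(),u.max()+1)], (1000*Rm.T@(plane(c,(u.mean(),v),.156)-p)).round(1))
for q in((169,120),(358,118),(189,292),(354,292)): print((1000*Rm.T@(plane(c,q,.012)-p)).round(1))
E
```

```text
t 6.525 tcp [0.5509 0.1007 0.1972] yaw_y 73.67 z [-0.001 -0.    -1.   ] F [ 0.2 -0.6 -1.5] w 0.177 ff 45.2 q [ 0.06  0.28  1.59 -0.    1.27 -1.23]
150 [(209, -26, -86.5, -84.2), (215, -18, -81.9, -79.7), (301, 17, -16.3, -15.9), (311, 29, -8.7, -8.5), (316, -27, -4.9, -4.8), (333, 32, 7.9, 7.7), (338, 56, 11.7, 11.4), (352, -84, 22.4, 21.7), (368, 51, 34.5, 33.6)]
175 [(211, -27, -86.5, -84.3), (217, -17, -81.8, -79.7), (311, 29, -8.9, -8.7), (326, -25, 2.7, 2.6), (333, 31, 8.1, 7.9), (345, 49, 17.4, 16.9), (351, -67, 22.0, 21.4), (367, 55, 34.4, 33.4)]
200 [(206, -59, -92.2, -89.8), (213, -25, -86.6, -84.3), (214, -25, -85.8, -83.5), (220, -17, -81.0, -78.9), (302, 13, -16.1, -15.7), (303, 13, -15.3, -15.0), (312, 24, -8.3, -8.1), (351, -35, 22.4, 21.8), (366, 21, 34.2, 33.3)]
225 [(208, -55, -92.4, -90.0), (216, -33, -85.9, -83.6), (222, -16, -81.0, -78.9), (333, 33, 8.4, 8.2), (351, -34, 22.9, 22.2), (365, 17, 34.1, 33.2)]
252 309 333 [-7.2, 5.2] [12.1 -1.3 41.2]
254 308 334 [-7.7, 5.7] [11.  -1.3 41.2]
258 305 337 [-9.3, 7.2] [ 8.9 -1.3 41.2]
262 304 338 [-9.8, 7.7] [ 6.7 -1.3 41.2]
270 303 340 [-10.4, 8.8] [ 2.4 -1.  41.2]
300 300 343 [-12.2, 10.6] [-14.4  -1.1  41.1]
[  72.8 -124.5  185.3]
[ 73.3  28.1 185.2]
[ -80.1 -123.9  185.1]
[-79.8  28.5 185.1]
```

>>> carry_out(commands=[[[0,-0.02,0.4,0,0,0,10],[0,0,0.4,0,0,0,10],[0,0,0.4,0,0,0,10],[0,0,0.2,0,0,0,10],[0,0,0,0,0,0,10],[0,0,0,0,0,0,10]]])

```text
time_s: 7.32
tool_pos: [0.5519, 0.0991, 0.0936]
ee_rot: [0.448, 3.107, 0.001]
wrist_force: [0.6, 0.3, -0.5]
width: 0.176
finger_force: 45.2
```

```bash
python3 - <<'E'
from m import *
p,Rm=tool(); c=snap('wrist'); s=snap('side')
a=cv2.resize(c['image'][180:420,180:440],(520,480)); b=cv2.resize(s['image'][230:380,290:450],(280,262),interpolation=2)
o=np.zeros((480,800,3),np.uint8); o[:,:520]=a; o[:262,520:]=b; cv2.imwrite('pics/w3.png',o)
E
```

```text
t 7.325 tcp [0.5519 0.0991 0.0936] yaw_y 73.6 z [ 0.002  0.    -1.   ] F [ 0.6  0.3 -0.5] w 0.176 ff 45.2 q [ 0.05  0.36  1.74  0.    1.03 -1.23]
```

View pics/w3.png

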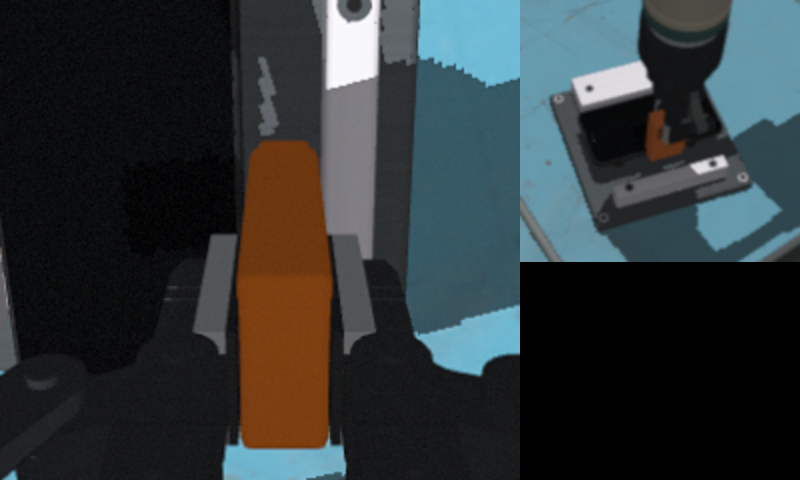

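The spacer's foot (crop 250-318) lies between the phone edge (236) and the rail (322), within about 0.5 mm of the gap's centre. I'll lower it into the gap.

>>> carry_out(commands=[[[0,-0.007,0.1,0,0,0,10],[0,0,0.1,0,0,0,10],[0,0,0.1,0,0,0,10],[0,0,0.1,0,0,0,10],[0,0,0.06,0,0,0,10],[0,0,0,0,0,0,10],[0,0,0,0,0,0,10]]])

```text
time_s: 8.3
tool_pos: [0.5509, 0.0988, 0.0582]
ee_rot: [0.448, 3.109, 0.0]
wrist_force: [-0.1, 1.0, -1.0]
width: 0.18
finger_force: 45.2
```

>>> carry_out(commands=[[[0,0,0.04,0,0,0,10],[0,0,0.02,0,0,0,10],[0,0,0.01,0,0,0,10],[0,0,0,0,0,0,10],[0,0,0,0,0,0,10]]])

```text
time_s: 8.93
tool_pos: [0.5507, 0.0988, 0.0532]
ee_rot: [0.447, 3.109, 0.0]
wrist_force: [-2.0, 1.1, 4.8]
width: 0.18
finger_force: 45.8
```

Contact came at the expected height (TCP z 0.053), so I'll release and rise.

>>> carry_out(commands=[[[0,0,0,0,0,0,36],[0,0,0,0,0,0,36],[0,0,0,0,0,0,36],[0,0,0,0,0,0,36],[0,0,-0.1,0,0,0,36],[0,0,-0.4,0,0,0,36],[0,0,-0.5,0,0,0,36],[0,0,-0.5,0,0,0,0],[0,0,0,0,0,0,0],[0,0,0,0,0,0,0]]])

```text
time_s: 10.18
tool_pos: [0.5501, 0.0987, 0.1651]
ee_rot: [-0.448, -3.109, 0.0]
wrist_force: [-0.1, -0.0, -0.4]
width: -0.001
finger_force: 0.0
```

```bash
python3 - <<'E'
from m import *
p,Rm=tool(); c=snap('wrist'); s=snap('side')
a=cv2.resize(c['image'][60:420,100:490],(520,480)); b=cv2.resize(s['image'][230:380,290:450],(280,262),interpolation=2)
o=np.zeros((480,800,3),np.uint8); o[:,:520]=a; o[:262,520:]=b; cv2.imwrite('pics/w4.png',o)
y=Rm[:,1]; go((p+np.array([0,0,0])-y*.0455).tolist())
for n,k in (('wrist',c),('side',s)):
  for r,ar in blobs(k,'o',60): print(n,np.round(r[0]),np.round(r[1]),ar,plane(k,r[0],.082).round(4))
E
```

```text
t 10.175 tcp [0.5501 0.0987 0.1651] yaw_y 73.62 z [-0.001  0.    -1.   ] F [-0.1 -0.  -0.4] w -0.001 ff 0.0 q [ 0.05  0.3   1.65  0.    1.2  -1.23]
t 10.275 tcp [0.5497 0.0987 0.164 ] yaw_y 73.62 z [-0.003 -0.    -1.   ] F [ 0.4  0.5 -0.7] w -0.0 ff 0.0 q [ 0.05  0.3   1.65  0.    1.2  -1.23]
tool delta mm [ -0.4 -45.3  -1. ]
wrist [322. 240.] [77. 26.] 1846 [0.5453 0.0993 0.082 ]
side [277. 172.] [28. 13.] 238 [ 0.5194 -0.2788  0.082 ]
side [286. 202.] [31. 13.] 243 [ 0.5486 -0.1966  0.082 ]
side [374. 315.] [26. 19.] 279 [0.5621 0.1095 0.082 ]
```

View pics/w4.png

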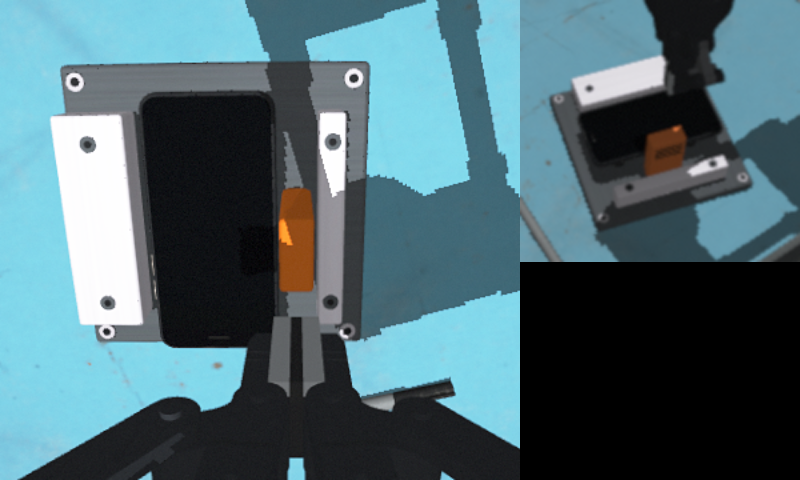

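The spacer stands upright in the wide gap at crop (297,240), between the phone and the thin rail. The fingers are closed, so I'll move over the phone and come down.

>>> carry_out(commands=[[[0,-0.33,0,0,0,0,0],[0,-0.3,0,0,0,0,0],[0,0,0,0,0,0,0],[0,0,0.45,0,0,0,0],[0,0,0.45,0,0,0,0],[0,0,0.4,0,0,0,0],[0,0,0.15,0,0,0,0],[0,0,0,0,0,0,0],[0,0,0,0,0,0,0]]])

```text
time_s: 11.4
tool_pos: [0.5384, 0.0536, 0.0575]
ee_rot: [0.447, 3.107, 0.001]
wrist_force: [-0.6, 0.4, 0.6]
width: 0.001
finger_force: 0.0
```

>>> carry_out(commands=[[[0,0,0.08,0,0,0,0],[0,0,0.06,0,0,0,0],[0,0,0.04,0,0,0,0],[0,0,0.04,0,0,0,0],[0,0,0.03,0,0,0,0],[0,0,0.03,0,0,0,0],[0,0,0,0,0,0,0],[0,0,0,0,0,0,0]]])

```text
time_s: 12.4
tool_pos: [0.5373, 0.0534, 0.0368]
ee_rot: [0.448, 3.109, 0.0]
wrist_force: [-2.4, 0.6, 10.0]
width: -0.001
finger_force: 5.2
```

>>> carry_out(commands=[[[0,0,0.02,0,0,0,0],[0,0,0,0,0,0,0],[0,0,0,0,0,0,0]]])

```text
time_s: 12.78
tool_pos: [0.5373, 0.0534, 0.0355]
ee_rot: [0.448, 3.109, 0.0]
wrist_force: [-4.2, 0.1, 11.8]
width: 0.002
finger_force: 5.9
```

>>> carry_out(commands=[[[0,0,0.02,0,0,0,0],[0,0,0,0,0,0,0],[0,0,0,0,0,0,0]]])

```text
time_s: 13.15
tool_pos: [0.5374, 0.0534, 0.0354]
ee_rot: [0.447, 3.108, 0.0]
wrist_force: [-6.2, -0.3, 21.9]
width: -0.001
finger_force: 10.9
```

```bash
python3 - <<'E'
from m import *
p,Rm=tool(); c=snap('wrist'); s=snap('side')
a=cv2.resize(c['image'][60:420,100:490],(520,480)); b=cv2.resize(s['image'][230:380,290:450],(280,262),interpolation=2)
o=np.zeros((480,800,3),np.uint8); o[:,:520]=a; o[:262,520:]=b; cv2.imwrite('pics/w5.png',o)
E
```

```text
t 13.15 tcp [0.5374 0.0534 0.0354] yaw_y 73.63 z [ 0.001 -0.    -1.   ] F [-6.2 -0.3 21.9] w -0.001 ff 10.9 q [-0.03  0.41  1.86 -0.    0.88 -1.31]
```

View pics/w5.png

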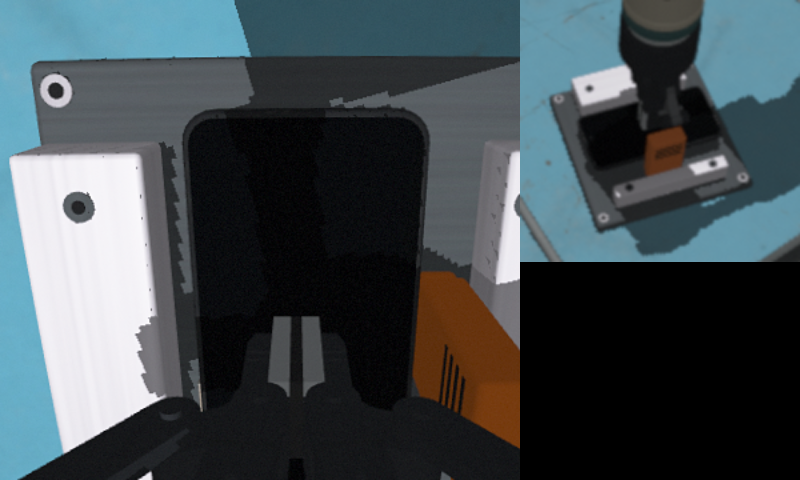

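The closed fingers hold the phone down on its stops at 22 N, with the TCP at rail height, and the spacer is still upright in its gap at crop (465,350). I'll hand it in.

```bash
python3 -c "
from bench import order
print(order.hand_in())"
```

```text
the job is handed in; nothing more can be done
None
```

I handed the job in at about 13 s: the orange spacer stands on the base plate in the wide gap, let go while the phone was still up, and the closed fingers hold the phone flush with the rail tops at about 22 N. The arm kept clear of the marker, dish and parts box, but I did not check them with a final picture.

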